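# Pulse the spice grinder: cap off, bayonet lid on, held at half way

### The arm

A 7-joint arm with a two-finger parallel gripper is mounted at the origin on the work surface. World frame = base frame: x ahead of the robot, y to its left, z up, the work surface at z = 0. Lengths are in m, angles in rad, forces in N, time in s.
With the tool pointing down it reaches from about 0.425 to 0.95 m from the base axis. Payload 4.7 kg.
Tool frame: the origin (TCP) lies between the finger pads; the fingertips stand 25 mm ahead of it and the grasp point (between the pads) lies 6 mm ahead of it; z points along the fingers, y is the line along which they close (so a half turn about z gives the same grasp; the last joint's range is limited). The gripper opens to 85 mm and grips with 20 to 120 N. Pads are 22 mm wide; open, the fingers measure 114 mm over their backs; the gripper's body (76 mm by 85 mm) begins 54 mm behind the grasp point. The pads swing forward as they close: fully open they stand 13 mm farther back than shut.
Start: joints at [-1.285, 0.469, -0.049, 1.532, 0.024, 1.141, -0.082], TCP at [0.209, 0.642, 0.256] pointing down, gripper open.
Joint ranges: [-2.59, 2.59], [-0.33, 1.99], [-1.39, 1.29], [0.1, 2.45], [-1.04, 4.18], [0.21, 1.99], [-2.66, 2.66]. Speed limits (rad/s): [2.57, 2.57, 3.14, 3.14, 3.14, 3.14, 3.14].

### API

Orientations are given as [roll, pitch, yaw] about the fixed x, y, z axes, in that order (R = Rz(yaw) Ry(pitch) Rx(roll)).
In Python, from rig import * gives the robot as it stands.
- The arm moves only by the tool step_arm, never from a script. Its arguments are lists of equal length, an entry for each row: "hand": the opening in per cent of the stroke, from 0 (shut) to 100 (fully open); "delta_pos": the shift along the tool's x, y, z in cm, a list of three; "rot": the turn, a rotation vector about the tool's x, y, z in degrees, a list of three. In form: {"hand": [hand, ...], "delta_pos": [[dx, dy, dz], ...], "rot": [[ax, ay, az], ...]}. A call has 1 to 20 rows; each row shifts and turns the commanded pose from where the row before left it, along the tool's axes as they then stand; what a row does not reach is not made up. A row lasts 1/10 s, in which the tool goes at most 50 mm and 8.59 degrees, less where a joint would pass 70% of its speed; a pose out of reach is approached as far as the arm can. A call is refused whole if a number of a shift passes 5 or a number of a turn 8.59, either way. A call with a gripper value outside its range is refused whole. The fingers move at their own pace and stop on an object; "squeeze" is the grip in N (left out, the last holds). Time passes only in rows, so rows that do not move let the fingers close. It gives the time, the measured TCP pose, the force, the opening and the grip force at its end, in the units of the state.
- observe(): the state, without advancing time (a new reading comes with each control period).
- snapshot(name): name is "side" or "top" or "wrist"; returns the picture (384x512x3 uint8, blue, green, red); there is no depth.
- calibration(name): a dict with "fx", "fy", "cx", "cy" (pixels), "R" (3x3) and "t" (3): a world point X has camera coordinates R X + t. Camera axes: x right, y down, z forward; pixel columns grow to the right and rows downward; lengths in m; the calibration is good to about 2 mm. A picture is of the moment at which its call begins: read the wrist's pose just before it. calibration takes no time and is no camera call; for the wrist camera it gives the pose at the moment of the call.
- job_done(): hands the job in; it is judged then, once.
The state is a dict: "time_s": time; "joint_pos": joint angles; "joint_velocities": joint speeds; "tau": joint torques, N m; "position": TCP position; "tool_rot": TCP orientation; "wrist_force": force on the tool from outside, world axes, zero at the start; "ft_torque": the same for the moment, N m; "finger_gap": opening from 0.0 (shut) to 1.0 (fully open); "finger_force": force on a finger pad.
Only numpy, scipy, OpenCV 4.12 (cv2) and the standard library are available. Lean on these libraries where they do the work, as an engineer would, in place of code of your own. Each camera call takes 0.05 s, during which the arm holds its last target. There are 200 camera calls.

### The job

Get the spice grinder pulsing: lift the dust cap off its mouth and set it down flat in the wooden ring holder, then drop the bayonet lid's lugs through the slots until its flange is right down on the collar, and twist it clockwise (seen from above) to the half-way studs, 45 degrees on, never as far as the lock click. It springs back if released, so finish while still gripping the lid still at half way; leave everything else on the bench where it is.

Things in the scene. Friction and masses are not known exactly. Their poses are not given: they have to be found in the camera images.
- mouth (a point): Centre of the grinder's mouth, level with its collar's top, 125 mm above the bench; z up. Grey drum fixed to the bench, 112 mm across, shoulder 105 mm high; steel collar 72 mm across. Hole 44 mm across with two slots about 14 mm wide, out to 30 mm from the axis, along this frame's +x and -x. Collar top is 6 mm thick, 12 mm of space below it; stops let the lugs turn only clockwise from above.
- half_mark (a point): Top of one of the two opposite round studs on the grinder's shoulder, 8 mm thick, 45 mm from the axis, 5 mm below the collar's top: the half-way mark, 45 degrees (0.785 rad) clockwise from the slots seen from above. A flat bar on the shoulder outside each slot marks the start.
- latch_pin (a point): Top of the lock latch: one sprung upright pin 8 mm thick on the grinder's shoulder, 42.5 mm from the axis, top 9 mm above the collar, 74 degrees (1.30 rad) clockwise from the +x slot. A pointer of the lid starts to rub on it with the lid turned about 66 degrees and clicks past at about 80.
- spring_ring (a joint): Hidden sprung ring in the grinder that the lid's lugs push round clockwise: 0 at rest, end stop 1.45 rad. It follows after about 0.1 rad of free turn of the lid, so it reads about 0.69 with the lid at half way. Its spring (0.02 N m at rest, 0.06 N m at half way) turns the lid back if let go.
- cap_knob (a point): Middle of the dust cap's black round upright knob, 26 mm across, 38 mm tall; z is its axis. The cap lies loose on the grinder's mouth at the start. Below the knob a steel plate 66 mm across, 5 mm thick (underside 24 mm below this point), then a round stub 36 mm across, 8 mm long, hanging in the mouth. About 0.09 kg.
- cap_plate (a point): Centre of the underside of the dust cap's plate (24 mm below cap_knob): where the cap rests on the grinder's collar or on the holder's top.
- lid_bar (a point): Middle of the bayonet lid's black bar handle, 46 mm long along this frame's x, 16 mm wide along y, 40 mm tall; z up. The lid (0.13 kg) stands on the bench on its foot, 38 mm below this point. Below the bar a steel flange 68 mm across, 5 mm thick, underside 25 mm below this point, with two pointers 5 mm wide, out to 41 mm from the axis along +x and -x.
- lid_seat (a point): Centre of the underside of the lid's flange; it lies at point mouth when the lid is fully in. Below it the spigot, 40 mm across and 13 mm long, with two lugs at its foot, 10 mm wide, 5 mm tall, out to 28 mm from the axis along +x and -x (in line with bar and pointers). The lid is the same either way round.
- holder_top (a point): Centre of the hole of the cap holder, at the level of its top face. The holder is a wooden ring fixed to the bench, 84 mm across, 18 mm tall, with a hole 43 mm across right through. z is up.
- bowl: Stainless steel bowl, 140 mm across, 60 mm tall; origin at the centre of its underside. Leave alone.
- tongs: Wooden tongs lying flat, about 250 mm long along x, 55 mm wide, 12 mm tall; origin near the middle, at the bench. Leave alone.
- jar: Clear plastic jar, sealed, 84 mm across, 120 mm tall; origin at the centre of its underside. Leave alone.
- opener: Chrome bottle opener lying flat, about 120 mm long along x, 38 mm wide at its ring, 6 mm tall; origin at the bench near its middle. Leave alone.
- vase: Small grey ceramic vase, 84 mm across, 115 mm tall; origin at the centre of its underside. Leave alone.
- salt: White salt pot with a steel cap, 44 mm across, 75 mm tall; origin at the centre of its underside. Leave alone.
- coaster: Square cork coaster, 90 x 90 x 8 mm; origin at the centre of its underside. Leave alone.
- lid: The bayonet lid as a whole (see lid_bar); origin at the centre of its foot, axes as lid_bar.
- cap: The dust cap as a whole (see cap_knob); origin at the centre of its stub's foot, axes as cap_knob.
Mind the look-alikes: they are no part of the job. What is shaped like the cap but green is not meant. What is shaped like the part that bears mouth but pink is not meant.

How it is judged:
On the way, in this order (a step that is already met when the one before it is completed fails the run):
1. the dust cap lies flat in the holder, let go (horizontal distance between cap_plate and holder_top below 0.008 m and z of cap_plate in the frame of holder_top below 0.003 m and angle between cap_plate's own z axis and vertical below 0.1 rad and contact force between the fingers and cap below 0.1 N), for 0.2 s.
2. the lid is fully in, lugs through the slots, not yet twisted (horizontal distance between lid_seat and mouth below 0.005 m and z of lid_seat in the frame of mouth below 0.003 m and angle between lid_seat's own z axis and vertical below 0.1 rad and angle between the x axis of lid_bar and the x axis of mouth, either way round below 0.4 rad), for 0.1 s.
At the end, for the whole second after the job is handed in: Cap let go and flat in the holder (8 mm sideways, 3 mm in height, 0.1 rad tilt); lid flange down on the collar (5 mm sideways, 3 mm in height, 0.1 rad tilt), turned 0.55 to 1.02 rad clockwise from the slots, at rest, gripped by the fingers with over 2 N (all of step 1 and horizontal distance between lid_seat and mouth below 0.005 m and z of lid_seat in the frame of mouth below 0.003 m and angle between lid_seat's own z axis and vertical below 0.1 rad and angle between the x axis of lid_bar and the x axis of mouth, either way round between 0.55 and 1.02 rad and contact force between the fingers and lid above 2 N and linear speed of lid below 0.02 m/s and angular speed of lid below 0.1 rad/s); the arm keeps its last pose, push and grip.
It fails at once if the lid is twisted on to the lock click (past 1.35 rad) (horizontal distance between lid_seat and mouth below 0.005 m and z of lid_seat in the frame of mouth below 0.003 m and angle between the x axis of lid_bar and the x axis of mouth, either way round above 1.35 rad).
It fails at once if the bowl, tongs, jar, opener, vase, salt pot or coaster is pushed more than 30 mm (distance of any of bowl, tongs, jar, opener, vase, salt, coaster from where it was at the start of the episode above 0.03 m).
It also fails if it takes over 64 s, if anything falls off the work surface, if the arm or the gripper's body presses on something with over 40 N, if the wrist force passes 120 N, or if a joint passes its speed limit or range.

## Working session

There is one attempt and no reset: what is moved stays moved. The work goes in short steps, Python scripts to look and compute and a tool call to move; the robot and the scene stay as the last step left them, time stands still between calls to the robot, and variables do not carry over. Pictures are saved under pics/ and viewed, at most 10 in all, crops included, and the job is handed in when it is done.

Besides the shell and the picture viewer there is one more tool, called after "Request:" by a JSON object that holds its "method" and its "body", one argument or row to a line. step_arm: Moves the arm, as the interface text tells. Its arguments: {"type":"object","properties":{"hand":{"type":"array"},"delta_pos":{"type":"array"},"rot":{"type":"array"},"squeeze":{"type":"number"}},"required":["hand","delta_pos","rot"]}

```bash
ls; mkdir -p pics; python3 - <<'E'
from rig import *
import cv2,numpy as np
s=observe();print(s)
for n in("side","top"):
    im=snapshot(n);cv2.imwrite(f"pics/{n}0.png",im)
    c=calibration(n);print(n,c)
a=[cv2.imread(f"pics/{n}0.png") for n in("top","side")]
E
```

```text
pics
{'time_s': 0.0, 'joint_pos': array([-1.28489516,  0.46944902, -0.04859093,  1.53368803,  0.02410295,
        1.14100859, -0.08231258]), 'joint_velocities': array([ 0.00109606,  0.00060886, -0.00041516, -0.00109809, -0.00026573,
       -0.0010527 , -0.00148868]), 'tau': array([-1.80785892e-04, -5.10308290e+01, -4.65124729e-02, -2.37715441e+01,
        1.07533907e-02,  7.51564396e-03,  1.11120521e-06]), 'position': array([0.2088238 , 0.6413223 , 0.25525876]), 'tool_rot': array([-3.13962696e+00,  7.71949804e-05,  2.82680813e+00]), 'wrist_force': array([ 0.99422516, -0.38034578,  0.53768512]), 'ft_torque': array([0.01378459, 0.00943819, 0.08306417]), 'finger_force': 0.0, 'finger_gap': 1.0008073079865096}
side {'fx': 496.76484833403345, 'fy': 496.76484833403345, 'cx': 245.196134189613, 'cy': 190.84187121741826, 'R': array([[ 0.77520594, -0.63170532, -0.00203481],
       [-0.41520098, -0.50708673, -0.75529543],
       [ 0.47609231,  0.58635436, -0.65538132]]), 't': array([-0.42403827,  0.35382445,  1.42245133])}
top {'fx': 362.79351961920514, 'fy': 362.79351961920514, 'cx': 256.7138341536053, 'cy': 188.24867291655139, 'R': array([[ 0.02296372, -0.99968162, -0.01045591],
       [-0.99618829, -0.02200062, -0.08440888],
       [ 0.08415197,  0.0123544 , -0.99637634]]), 't': array([0.04022292, 0.57888987, 1.1157744 ])}
```

View pics/top0.png

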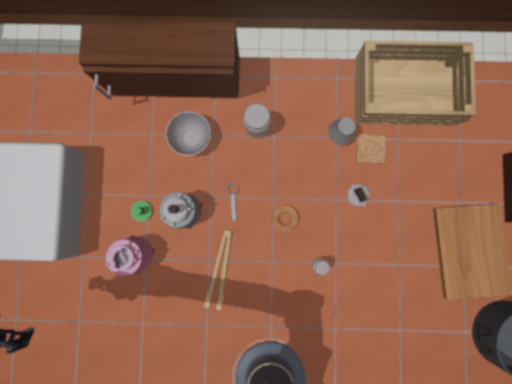

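View pics/side0.png

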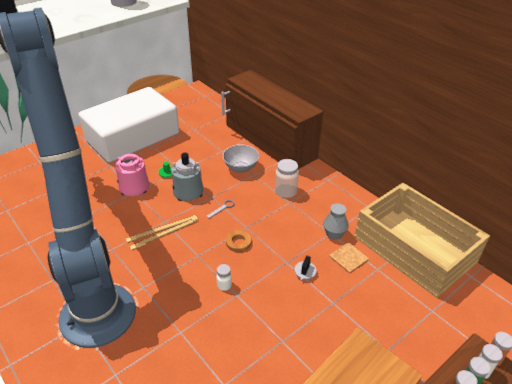

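The top view shows these candidates for each part:
- **Cap:** the black-knobbed steel plate on the grey drum at (176,209), or the green look-alike on the bench at (141,211). I choose the black one.
- **Grinder:** the grey drum at (178,210), or the pink one at (124,257). I choose the grey one.
- **Lid:** the black bar on a steel disc at (359,195). Nothing else resembles it.
- **Holder:** the wooden ring at (286,217).

Next I'll take one close crop and a coarse localisation.

```bash
cat > h.py <<'E'
from rig import *
import cv2,numpy as np
from scipy.spatial.transform import Rotation as Ro
def ray(c,uv,z):
    d=np.array([(uv[0]-c["cx"])/c["fx"],(uv[1]-c["cy"])/c["fy"],1.]);R=np.array(c["R"]);t=np.array(c["t"])
    o=-R.T@t;w=R.T@d;return o+w*(z-o[2])/w[2]
def proj(c,X):
    p=np.array(c["R"])@np.array(X)+np.array(c["t"]);return np.array([c["fx"]*p[0]/p[2]+c["cx"],c["fy"]*p[1]/p[2]+c["cy"]])
def tooldelta(goal):
    "world goal TCP -> tool-frame cm"
    s=observe();R=Ro.from_euler("xyz",s["tool_rot"]).as_matrix()
    return R.T@(np.array(goal)-s["position"])*100
E
python3 - <<'E'
from h import *
im=cv2.imread("pics/top0.png");c=calibration("top")
print("cam",-c["R"].T@c["t"])
def dark(x,y,w,h,im):
    r=im[y:y+h,x:x+w].astype(int);m=(r.max(2)<60).astype(np.uint8)
    n,l,s,ce=cv2.connectedComponentsWithStats(m);
    for i in range(1,n):
        if s[i,4]>8: print("  blob",ce[i]+[x,y],s[i])
dark(155,185,50,50,im);dark(340,175,40,40,im)
hsv=cv2.cvtColor(im,cv2.COLOR_BGR2HSV)
print(hsv[217,276],hsv[200,286],hsv[160,300])
r=im[200:236,268:304]; 
print("holder approx",ray(c,(286,217.5),.018),"lid",ray(c,(359,195),.05),"knob",ray(c,(175.5,209),.165))
sd=cv2.imread("pics/side0.png")
a=cv2.resize(im[185:235,120:200],(400,250),interpolation=cv2.INTER_CUBIC)
b=cv2.resize(im[175:240,265:385],(384,250),interpolation=cv2.INTER_CUBIC)[:,:384]
d=cv2.resize(sd[140:210,100:220],(400,250),interpolation=cv2.INTER_CUBIC)
e=cv2.resize(sd[220:300,205:335],(384,250),interpolation=cv2.INTER_CUBIC)
cv2.imwrite("pics/crop1.png",np.vstack([np.hstack([a,b]),np.hstack([d,e])]))
cw=calibration("wrist");s=observe();R=Ro.from_euler("xyz",s["tool_rot"]).as_matrix()
o=-cw["R"].T@cw["t"];print("wrist cam in tool",R.T@(o-s["position"]),R.T@cw["R"].T,cw["fx"],cw["cx"],cw["cy"])
E
```

```text
cam [0.48186503 0.03916133 1.16101523]
[ 13 129 156] [  8 122 165] [  9 136 167]
holder approx [ 0.48833701 -0.04066304  0.018     ] lid [ 0.5618843  -0.26043985  0.05      ] knob [0.50383289 0.27337311 0.165     ]
wrist cam in tool [ 0.06631257  0.0005518  -0.11764124] [[-1.44507498e-03 -9.64856457e-01 -2.62773533e-01]
 [ 9.99998897e-01 -1.30399612e-03 -7.11275255e-04]
 [ 3.43622854e-04 -2.62774271e-01  9.64857277e-01]] 278.15509643778813 254.15748491141346 192.56609795452442
```

View pics/crop1.png

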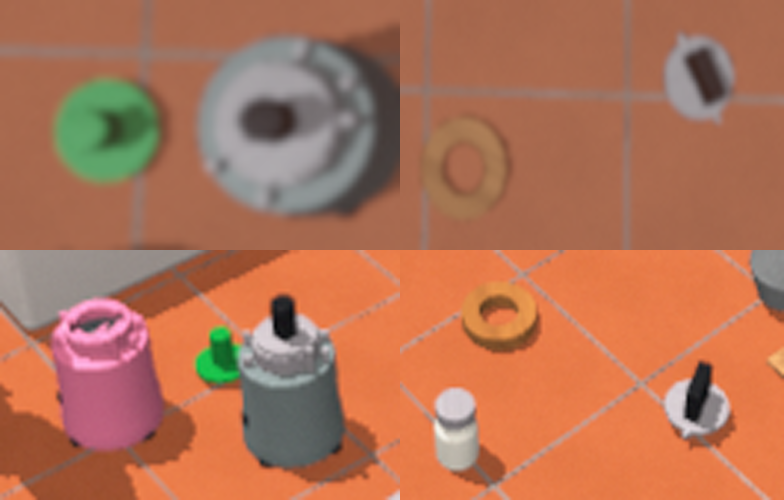

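The crop confirms the choice: a black knob on a steel plate on the grey drum. It also shows the wooden ring and the black-bar lid with its pointers. Next I move over the grinder.

Request:
{"method": "step_arm", "body": {
  "hand": [100,100,100,100,100,100,100,100,100,100,100,100,100,100,100,100],
  "delta_pos": [
    [0,0,-2.5],
    [-1,-0.6,-2.5],
    [-2.8,-1.9,-2.5],
    [-2.8,-1.9,0],
    [-2.8,-1.9,0],
    [-2.8,-1.9,0],
    [-2.8,-1.9,0],
    [-2.8,-1.9,0],
    [-2.8,-1.9,0],
    [-2.8,-1.9,0],
    [-2.8,-1.9,0],
    [-2.8,-1.9,0],
    [-2.8,-1.9,0],
    [-2.8,-1.9,0],
    [-2.8,-1.9,0],
    [-1.5,-0.6,0]
  ],
  "rot": [
    [0,0,0],
    [0,0,0],
    [0,0,0],
    [0,0,0],
    [0,0,0],
    [0,0,0],
    [0,0,0],
    [0,0,0],
    [0,0,0],
    [0,0,0],
    [0,0,0],
    [0,0,0],
    [0,0,0],
    [0,0,0],
    [0,0,0],
    [0,0,0]
  ],
  "squeeze": 30
}}

```text
time_s: 1.7
position: [0.5004, 0.2713, 0.3311]
tool_rot: [-3.14, 0.001, 2.822]
wrist_force: [0.1, -0.3, 0.2]
finger_gap: 1.0
finger_force: 0.0
```

Request:
{"method": "step_arm", "body": {
  "hand": [100,100],
  "delta_pos": [
    [0,0,0],
    [0,0,0]
  ],
  "rot": [
    [0,0,0],
    [0,0,0]
  ]
}}

```text
time_s: 1.9
position: [0.498, 0.2758, 0.3309]
tool_rot: [-3.141, -0.001, 2.827]
wrist_force: [-1.1, 0.6, -0.6]
finger_gap: 1.002
finger_force: 0.0
```

```bash
python3 - <<'E'
from h import *
s=observe();print(s["time_s"],s["position"],s["tool_rot"],s["joint_pos"])
c=calibration("wrist");np.savez("w1.npz",**c)
im=snapshot("wrist");cv2.imwrite("pics/w1.png",im)
E
```

```text
1.9 [0.49796724 0.27577011 0.3308569 ] [-3.14140823e+00 -1.30577567e-03  2.82723782e+00] [-0.70747482  0.23637838  0.15699207  1.69917099 -0.040081    1.21009486
  0.71585071]
```

View pics/w1.png

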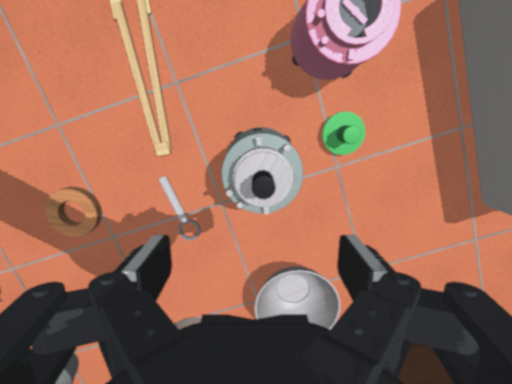

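The wrist view shows the grinder at (262,172), its black knob at (263,184), the green decoy at (345,133), the holder at (73,211) and the bowl at (297,300).

```bash
cat >> h.py <<'E'
def blob(m,x,y,w,h):
    mm=np.zeros(m.shape,np.uint8);mm[y:y+h,x:x+w]=m[y:y+h,x:x+w]
    n,l,s,ce=cv2.connectedComponentsWithStats(mm);i=1+np.argmax(s[1:,4]);return ce[i],s[i],l==i
E
python3 - <<'E'
from h import *
im=cv2.imread("pics/w1.png");c=np.load("w1.npz")
ce,s,m=blob((im.max(2)<60).astype(np.uint8),240,160,50,50);print(ce,s,ray(c,ce,.152))
hsv=cv2.cvtColor(im,cv2.COLOR_BGR2HSV)
ce,s,m=blob(((hsv[...,1]<70)&(im.max(2)>60)).astype(np.uint8),215,120,90,100);print(ce,s)
ys,xs=np.where(m);(e)=cv2.fitEllipse(cv2.convexHull(np.c_[xs,ys].astype(np.int32)));print(e,"drum shoulder",ray(c,e[0],.095))
ce,s,m=blob(((hsv[...,0]<22)&(hsv[...,1]>100)&(hsv[...,0]>11)).astype(np.uint8),40,180,70,60)
print("holder",ce,s)
ys,xs=np.where(m);e=cv2.fitEllipse(cv2.convexHull(np.c_[xs,ys].astype(np.int32)));print(e,ray(c,e[0],.013))
p=ray(c,(263,184),.152);print("probe",p)
g=[p[0],p[1],.2];print(tooldelta(g))
E
```

```text
[262.402746   184.42105263] [253 171  21  27 437] [0.50558122 0.28310204 0.152     ]
[260.72690058 170.18304094] [ 215  128   90   92 5130]
((257.5738830566406, 174.76983642578125), (82.99939727783203, 100.07089233398438), 38.21111297607422) drum shoulder [0.50492404 0.27843132 0.095     ]
holder [ 72.80106888 211.31294537] [  46  188   55   49 1684]
((72.86560821533203, 211.3872528076172), (47.9526481628418, 54.62552261352539), 104.5044174194336) [ 0.48494141 -0.03507022  0.013     ]
probe [0.50533251 0.28386778 0.152     ]
[-0.52823016  0.94565476 13.09566346]
```

Request:
{"method": "step_arm", "body": {
  "hand": [100,100,100,100,100,100,100,100],
  "delta_pos": [
    [-0.5,0.7,2],
    [0,0,3],
    [0,0,3],
    [0,0,3],
    [0,0,2.5],
    [0,0,2],
    [0,0,1.3],
    [0,0,0]
  ],
  "rot": [
    [0,0,0],
    [0,0,0],
    [0,0,0],
    [0,0,0],
    [0,0,0],
    [0,0,0],
    [0,0,0],
    [0,0,0]
  ]
}}

```text
time_s: 2.75
position: [0.5038, 0.281, 0.1616]
tool_rot: [-3.139, -0.003, 2.829]
wrist_force: [0.2, -0.0, -0.3]
finger_gap: 1.004
finger_force: 0.0
```

Request:
{"method": "step_arm", "body": {
  "hand": [20,20,20,20,20,20,20,20,20,20],
  "delta_pos": [
    [0,0,0],
    [0,0,0],
    [0,0,0],
    [0,0,0],
    [0,0,0],
    [0,0,0],
    [0,0,0],
    [0,0,0],
    [0,0,0],
    [0,0,0]
  ],
  "rot": [
    [0,0,0],
    [0,0,0],
    [0,0,0],
    [0,0,0],
    [0,0,0],
    [0,0,0],
    [0,0,0],
    [0,0,0],
    [0,0,0],
    [0,0,0]
  ]
}}

```text
time_s: 3.75
position: [0.5061, 0.2806, 0.1642]
tool_rot: [3.14, 0.001, 2.827]
wrist_force: [-0.9, -0.4, 5.7]
finger_gap: 0.297
finger_force: 29.8
```

Request:
{"method": "step_arm", "body": {
  "hand": [20,20,20,20,20,20,20,20,20,20,20,20,20,20,20,20,20,20,20],
  "delta_pos": [
    [0,0,-1],
    [0,0,-2],
    [0,0,-3],
    [0,0,-3],
    [-1,-2,0],
    [-1.4,-3,0],
    [-1.4,-3,0],
    [-1.4,-3,0],
    [-1.4,-3,0],
    [-1.4,-3,0],
    [-1.4,-3,0],
    [-1.4,-3,0],
    [-1.4,-3,0],
    [-1.4,-3,0],
    [-1.4,-3,0],
    [0,0,0],
    [0,0,0],
    [0,0,0],
    [0,0,0]
  ],
  "rot": [
    [0,0,0],
    [0,0,0],
    [0,0,0],
    [0,0,0],
    [0,0,0],
    [0,0,0],
    [0,0,0],
    [0,0,0],
    [0,0,0],
    [0,0,0],
    [0,0,0],
    [0,0,0],
    [0,0,0],
    [0,0,0],
    [0,0,0],
    [0,0,0],
    [0,0,0],
    [0,0,0],
    [0,0,0]
  ]
}}

```text
time_s: 5.65
position: [0.5491, -0.0689, 0.2532]
tool_rot: [3.141, -0.001, 2.829]
wrist_force: [-0.5, -0.2, -1.2]
finger_gap: 0.295
finger_force: 29.7
```

```bash
python3 - <<'E'
from h import *
s=observe();print(s["time_s"],s["position"],s["tool_rot"],s["finger_gap"])
c=calibration("wrist");np.savez("w2.npz",**c)
im=snapshot("wrist");cv2.imwrite("pics/w2.png",im)
E
```

```text
5.65 [ 0.54905855 -0.06893651  0.25316929] [ 3.14106801e+00 -5.94011701e-04  2.82920501e+00] 0.2945486100066901
```

View pics/w2.png

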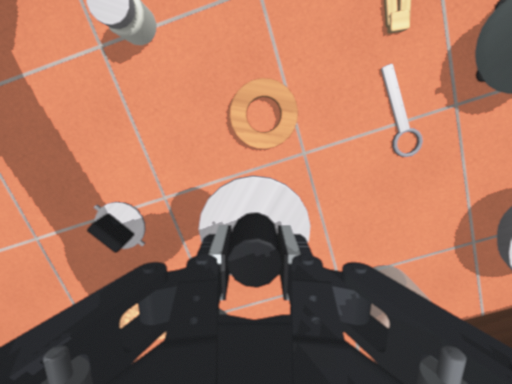

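The picture shows the holder at (263,114), the held cap's plate across columns 200–310 with its near edge at row 177, and the lid at (118,228).

```bash
python3 - <<'E'
from h import *
im=cv2.imread("pics/w2.png");c=np.load("w2.npz");hsv=cv2.cvtColor(im,cv2.COLOR_BGR2HSV)
print(hsv[114,240],hsv[114,320],hsv[114,263])
wood=((hsv[...,0]>=12)&(hsv[...,0]<24)&(hsv[...,1]>80)).astype(np.uint8)
ce,s,m=blob(wood,220,70,90,90);print(ce,s)
cs,h=cv2.findContours(m.astype(np.uint8),cv2.RETR_CCOMP,cv2.CHAIN_APPROX_NONE)
for k in cs:
    if len(k)>40:
        P=np.array([ray(c,q[0],.018)[:2] for q in k]);e=cv2.fitEllipse(k);print(e,ray(c,e[0],.018),cv2.minEnclosingCircle((P*1000).astype(np.float32)))
g=im.astype(int)
plate=((hsv[...,1]<60)&(im.max(2)>120)).astype(np.uint8)
ce,s,m=blob(plate,190,165,130,100);print("plate",ce,s)
k=np.argwhere(m)  # row,col
pts=[]
for r in range(178,222):
    x=np.where(m[r])[0];pts+=[(x[0]-.5,r),(x[-1]+.5,r)]
P=np.array([ray(c,q,.219)[:2] for q in pts])
A=np.c_[2*P,np.ones(len(P))];sol=np.linalg.lstsq(A,(P**2).sum(1),rcond=None)[0];print("cap centre",sol[:2],"r",np.sqrt(sol[2]+sol[:2]@sol[:2]))
s=observe();print("tcp",s["position"])
# lid
ce,s,m=blob((im.max(2)<50).astype(np.uint8),80,200,60,52);print("bar",ce,s)
st=((hsv[...,1]<60)&(im.max(2)>100)).astype(np.uint8)
ce,s,m2=blob(st,85,190,70,70);print("lid steel",ce,s)
allm=(m|m2);ys,xs=np.where(allm);print("lid",ray(c,(ce),.018))
E
```

```text
[ 15 124 236] [  9 134 230] [  9 135 232]
[263.47617315 112.78173881] [ 230   78   68   71 2749]
((263.3656005859375, 113.09748840332031), (66.708251953125, 69.42774200439453), 10.363431930541992) [ 0.48528927 -0.03600022  0.018     ] ((486.5821228027344, -36.37247848510742), 41.453365325927734)
((263.0760498046875, 113.9756851196289), (35.62165069580078, 37.06601333618164), 6.340763092041016) [ 0.48616348 -0.03664614  0.018     ] ((486.6123046875, -36.75519561767578), 22.427377700805664)
plate [253.41111803 209.36237295] [ 199  176  111   88 4821]
cap centre [ 0.54713787 -0.06798921] r 0.03255058346795635
tcp [ 0.54909359 -0.06909409  0.25321606]
bar [110.49602724 232.11918275] [ 89 215  44  36 881]
lid steel [125.01160714 219.00357143] [  85  200   70   49 1120]
lid [ 0.55873043 -0.25483766  0.018     ]
```

Request:
{"method": "step_arm", "body": {
  "hand": [20,20,20,20,20,20,20,20,20,20,20,20,20],
  "delta_pos": [
    [2.5,0.4,0],
    [2.5,0.4,1],
    [1.77,0.33,2],
    [0,0,3],
    [0,0,3],
    [0,0,3],
    [0,0,2.5],
    [0,0,1.8],
    [0,0,1],
    [0,0,0.8],
    [0,0,0.6],
    [0,0,0.6],
    [0,0,0]
  ],
  "rot": [
    [0,0,0],
    [0,0,0],
    [0,0,0],
    [0,0,0],
    [0,0,0],
    [0,0,0],
    [0,0,0],
    [0,0,0],
    [0,0,0],
    [0,0,0],
    [0,0,0],
    [0,0,0],
    [0,0,0]
  ]
}}

```text
time_s: 7.0
position: [0.4882, -0.0387, 0.0601]
tool_rot: [3.142, -0.0, 2.827]
wrist_force: [-0.6, 0.2, -1.1]
finger_gap: 0.292
finger_force: 29.7
```

Request:
{"method": "step_arm", "body": {
  "hand": [20,20],
  "delta_pos": [
    [0,0,0.3],
    [0,0,0]
  ],
  "rot": [
    [0,0,0],
    [0,0,0]
  ]
}}

```text
time_s: 7.2
position: [0.4883, -0.0388, 0.0574]
tool_rot: [3.141, 0.0, 2.827]
wrist_force: [-0.4, 0.2, -0.3]
finger_gap: 0.291
finger_force: 29.7
```

Request:
{"method": "step_arm", "body": {
  "hand": [20,20,20],
  "delta_pos": [
    [0,0,0.1],
    [0,0,0.1],
    [0,0,0]
  ],
  "rot": [
    [0,0,0],
    [0,0,0],
    [0,0,0]
  ]
}}

```text
time_s: 7.5
position: [0.4884, -0.0388, 0.0571]
tool_rot: [3.141, -0.0, 2.827]
wrist_force: [-4.9, 0.2, 16.6]
finger_gap: 0.292
finger_force: 31.5
```

Request:
{"method": "step_arm", "body": {
  "hand": [60,100,100,100,100,100,100,100,100],
  "delta_pos": [
    [0,0,-0.1],
    [0,0,0],
    [0,0,0],
    [0,0,0],
    [0,0,-1],
    [0,0,-2],
    [0,0,-3],
    [0,0,-3],
    [0,0,-3]
  ],
  "rot": [
    [0,0,0],
    [0,0,0],
    [0,0,0],
    [0,0,0],
    [0,0,0],
    [0,0,0],
    [0,0,0],
    [0,0,0],
    [0,0,0]
  ]
}}

```text
time_s: 8.4
position: [0.4881, -0.0389, 0.178]
tool_rot: [3.142, 0.0, 2.827]
wrist_force: [0.6, 0.3, 0.4]
finger_gap: 0.999
finger_force: 0.0
```

Request:
{"method": "step_arm", "body": {
  "hand": [100,100,100,100,100,100,100,100,100,100,100,100],
  "delta_pos": [
    [0,0,-3],
    [0,0,-3],
    [-1.7,-2.3,-1],
    [-1.7,-2.3,0],
    [-1.7,-2.3,0],
    [-1.7,-2.3,0],
    [-1.7,-2.3,0],
    [-1.7,-2.3,0],
    [-1.7,-2.3,0],
    [-1.7,-2.3,0],
    [0,0,0],
    [0,0,0]
  ],
  "rot": [
    [0,0,0],
    [0,0,0],
    [0,0,0],
    [0,0,0],
    [0,0,0],
    [0,0,0],
    [0,0,0],
    [0,0,0],
    [0,0,0],
    [0,0,0],
    [0,0,0],
    [0,0,0]
  ]
}}

```text
time_s: 9.6
position: [0.5602, -0.2562, 0.2463]
tool_rot: [3.141, -0.001, 2.825]
wrist_force: [0.5, 0.2, -0.2]
finger_gap: 0.999
finger_force: 0.0
```

```bash
python3 - <<'E'
from h import *
s=observe();print(s["time_s"],s["position"],s["tool_rot"],s["joint_pos"])
c=calibration("wrist");np.savez("w3.npz",**c)
im=snapshot("wrist");cv2.imwrite("pics/w3.png",im)
E
```

```text
9.6 [ 0.56021143 -0.25616128  0.24634267] [ 3.14141331e+00 -6.21524814e-04  2.82543075e+00] [ 0.05417078  0.39600596  0.41119322  1.71202717 -0.17671536  1.07086544
  1.77679188]
```

View pics/w3.png

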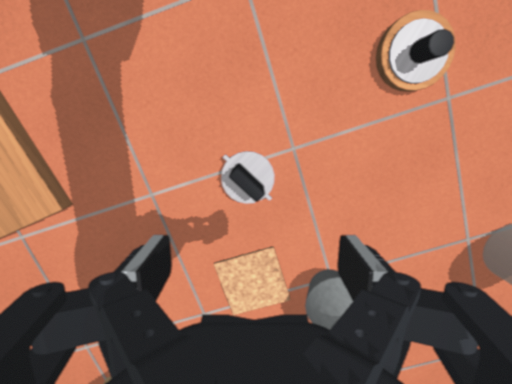

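The cap sits concentric in the holder, seen at (417,52). The lid is at (247,178), with its bar running from (232,167) to (264,195) and pointers at (224,159) and (269,198).

```bash
python3 - <<'E'
from h import *
im=cv2.imread("pics/w3.png");c=np.load("w3.npz");hsv=cv2.cvtColor(im,cv2.COLOR_BGR2HSV)
m=((hsv[...,1]<90)).astype(np.uint8)
ce,s,mm=blob(m,210,140,75,80);print(ce,s)
ys,xs=np.where(mm|((im.max(2)<60)&False))
k=cv2.convexHull(np.c_[xs,ys].astype(np.int32))[:,0]
P=np.array([ray(c,q,.0155)[:2] for q in np.c_[xs,ys]])
# circle: median radius by border of the disc
cs,_=cv2.findContours(mm.astype(np.uint8),cv2.RETR_EXTERNAL,cv2.CHAIN_APPROX_NONE)
B=np.array([ray(c,q[0],.018)[:2] for q in max(cs,key=len)])
x0=B.mean(0)
for _ in range(20):
    d=np.hypot(*(B-x0).T);i=d<.0365
    A=np.c_[2*B[i],np.ones(i.sum())];q=np.linalg.lstsq(A,(B[i]**2).sum(1),rcond=None)[0];x0=q[:2]
print("disc",x0,np.sqrt(q[2]+x0@x0),i.sum(),len(B))
d=B-x0;r=np.hypot(*d.T);a=np.arctan2(d[:,1],d[:,0])
f=r>.0375;print(np.c_[r[f]*1000,np.degrees(a[f])].round(1).tolist())
ce,s,mb=blob((im.max(2)<75).astype(np.uint8),215,150,65,60);print("bar",ce,s,ray(c,ce,.042))
cs,_=cv2.findContours(mb.astype(np.uint8),cv2.RETR_EXTERNAL,cv2.CHAIN_APPROX_NONE)
B=np.array([ray(c,q[0],.055)[:2] for q in max(cs,key=len)])*1000
print(cv2.minAreaRect(B.astype(np.float32)))
E
```

```text
[247.50554871 176.19852035] [ 210  150   75   54 2433]
disc [ 0.56518288 -0.26666897] 0.03402841682995103 151 222
[[55.5, 110.6], [53.8, 110.4], [52.9, 111.3], [51.9, 112.1], [50.2, 111.9], [49.2, 112.9], [48.3, 113.8], [46.6, 113.7], [45.7, 114.8], [44.8, 115.8], [43.0, 115.8], [42.1, 117.0], [41.3, 118.2], [39.5, 118.2], [38.7, 119.6], [37.9, 120.9], [38.0, -157.1], [38.8, -155.7], [39.7, -154.4], [40.5, -153.1], [40.6, -150.6], [40.8, -148.1], [39.0, -147.8], [37.6, -119.2], [38.8, -118.8], [40.1, -118.5], [41.3, -118.2], [42.4, -116.1], [43.7, -115.9], [44.9, -115.7], [46.1, -113.9], [47.3, -113.7], [47.3, -112.2], [47.3, -110.6], [46.0, -110.7], [44.7, -110.8], [43.5, -110.8], [42.2, -112.7], [41.0, -112.8], [39.7, -112.9], [38.5, -115.0], [38.2, 23.7], [39.0, 25.1], [40.9, 25.1], [40.9, 27.7], [41.8, 29.0], [40.9, 30.3], [40.0, 31.8], [38.1, 32.0], [37.8, 115.6], [38.7, 114.3], [39.6, 113.1], [40.6, 111.9], [42.3, 112.1], [43.3, 111.1], [44.2, 110.1], [46.0, 110.3], [46.9, 109.4], [48.7, 109.7], [49.6, 108.8], [50.6, 107.9], [52.4, 108.3], [53.4, 107.5], [54.4, 106.7], [56.1, 107.0], [56.8, 108.1], [57.5, 109.1], [56.5, 109.8]]
bar [246.64590164 182.        ] [230 164  34  37 610] [ 0.56538929 -0.26685985  0.042     ]
((563.1566772460938, -265.3022155761719), (45.569637298583984, 18.635225296020508), 28.07925796508789)
```

Request:
{"method": "step_arm", "body": {
  "hand": [100,100,100,100,100,100,100,100,100,100,100,100,100,100,100,100,100,100],
  "delta_pos": [
    [-0.8,-0.84,0],
    [0,0,0],
    [0,0,0],
    [0,0,0],
    [0,0,0],
    [0,0,0],
    [0,0,0],
    [0,0,0],
    [0,0,0],
    [0,0,0],
    [0,0,2],
    [0,0,2],
    [0,0,2],
    [0,0,2],
    [0,0,1],
    [0,0,0],
    [0,0,0],
    [0,0,0]
  ],
  "rot": [
    [0,0,8.35],
    [0,0,8.35],
    [0,0,8.35],
    [0,0,8.35],
    [0,0,8.35],
    [0,0,8.35],
    [0,0,8.35],
    [0,0,8.35],
    [0,0,8.35],
    [0,0,8.35],
    [0,0,8.35],
    [0,0,8.35],
    [0,0,8.35],
    [0,0,8.35],
    [0,0,8.35],
    [0,0,8.35],
    [0,0,0],
    [0,0,0]
  ]
}}

```text
time_s: 11.45
position: [0.5659, -0.2651, 0.1564]
tool_rot: [-3.141, -0.001, 0.5]
wrist_force: [-0.3, -1.0, -0.8]
finger_gap: 1.002
finger_force: 0.0
```

```bash
python3 - <<'E'
from h import *
s=observe();print(s["time_s"],s["position"],s["tool_rot"],np.degrees(s["tool_rot"][2]),s["joint_pos"])
print(tooldelta([.5652,-.2667,.048]))
c=calibration("wrist");im=snapshot("wrist");cv2.imwrite("pics/w4.png",im)
hsv=cv2.cvtColor(im,cv2.COLOR_BGR2HSV)
# same lid measured from the opposite camera side
u=proj(c,[.5652,-.2667,.018]);x,y=u.astype(int);print(u)
x=x-50;y=y-50
mm=blob(((hsv[...,1]<60)).astype(np.uint8),x,y,100,100)[2]
cs,_=cv2.findContours(mm.astype(np.uint8),cv2.RETR_EXTERNAL,cv2.CHAIN_APPROX_NONE)
B=np.array([ray(c,q[0],.018)[:2] for q in max(cs,key=len)]);x0=np.array([.5652,-.2667])
for _ in range(20):
    d=np.hypot(*(B-x0).T);i=(d<.0365)&(d>.03)
    A=np.c_[2*B[i],np.ones(i.sum())];q=np.linalg.lstsq(A,(B[i]**2).sum(1),rcond=None)[0];x0=q[:2]
print("disc",x0,np.sqrt(q[2]+x0@x0),i.sum(),len(B))
d=B-x0;r=np.hypot(*d.T);a=np.degrees(np.arctan2(d[:,1],d[:,0]))
f=(r>.038)&(r<.0425);print(a[f].round(0))
E
```

```text
11.45 [ 0.5659303  -0.26505979  0.15642023] [-3.14096717e+00 -5.90676251e-04  4.99676277e-01] 28.62934179529344 [-0.24393342  0.64248172  0.90533407  1.79429626 -0.59428527  1.00301319
 -0.17103792]
[-0.14909423  0.11575735 10.84186691]
[255.73371746 191.16697885]
disc [ 0.56571212 -0.2665688 ] 0.03360817941734127 196 296
[  31.   31.   31.  105.  103.  104.  103.  106.  107.  106.  108.  109.
 -156. -156. -154. -153. -151. -150. -150. -150. -108. -108. -107. -107.
 -103. -104. -104. -105.   24.   24.   26.   27.   28.   30.]
```

Request:
{"method": "step_arm", "body": {
  "hand": [100,100,100,100,100,100,30,10,10,10,10,10,10,10,10,10],
  "delta_pos": [
    [-0.1,0.12,2.5],
    [0,0,3],
    [0,0,3],
    [0,0,1.5],
    [0,0,0.8],
    [0,0,0],
    [0,0,0],
    [0,0,0],
    [0,0,0],
    [0,0,0],
    [0,0,0],
    [0,0,0],
    [0,0,0],
    [0,0,0],
    [0,0,0],
    [0,0,0]
  ],
  "rot": [
    [0,0,0],
    [0,0,0],
    [0,0,0],
    [0,0,0],
    [0,0,0],
    [0,0,0],
    [0,0,0],
    [0,0,0],
    [0,0,0],
    [0,0,0],
    [0,0,0],
    [0,0,0],
    [0,0,0],
    [0,0,0],
    [0,0,0],
    [0,0,0]
  ],
  "squeeze": 60
}}

```text
time_s: 13.1
position: [0.5656, -0.268, 0.0487]
tool_rot: [3.141, -0.001, 0.495]
wrist_force: [0.1, 1.3, 6.9]
finger_gap: 0.178
finger_force: 59.2
```

Request:
{"method": "step_arm", "body": {
  "hand": [10,10,10,10,10,10,10,10,10,10,10,10,10,10,10,10,10,10,10,10],
  "delta_pos": [
    [0,0,-1],
    [0,0,-3],
    [0,0,-4],
    [0,0,-4],
    [0,0,-4],
    [0,0,-4],
    [0,0,-4],
    [1.1,-1.9,-1],
    [2,-3.5,0],
    [2,-3.5,0],
    [2,-3.5,0],
    [2,-3.5,0],
    [2,-3.5,0],
    [2,-3.5,0],
    [2,-3.5,0],
    [2,-3.5,0],
    [2,-3.5,0],
    [2,-3.5,0],
    [2,-3.5,0],
    [2,-3.5,0]
  ],
  "rot": [
    [0,0,0],
    [0,0,0],
    [0,0,0],
    [0,0,0],
    [0,0,0],
    [0,0,0],
    [0,0,0],
    [0,0,0],
    [0,0,0],
    [0,0,0],
    [0,0,0],
    [0,0,0],
    [0,0,0],
    [0,0,0],
    [0,0,0],
    [0,0,0],
    [0,0,0],
    [0,0,0],
    [0,0,0],
    [0,0,0]
  ]
}}

```text
time_s: 15.1
position: [0.5769, 0.2392, 0.2981]
tool_rot: [-3.141, 0.001, 0.495]
wrist_force: [0.7, 0.5, -0.7]
finger_gap: 0.177
finger_force: 58.7
```

Request:
{"method": "step_arm", "body": {
  "hand": [10,10,10,10,10,10,10,10,10,10,10,10,10,10,10,10,10,10,10,10],
  "delta_pos": [
    [2,-3.0,0],
    [0,0,0],
    [0,0,0],
    [0,0,0],
    [0,0,0],
    [0,0,0],
    [0,0,0],
    [0,0,0],
    [0,0,0],
    [0,0,0],
    [0,0,0],
    [0,0,0],
    [0,0,0],
    [0,0,0],
    [0,0,0],
    [0,0,0],
    [0,0,0],
    [0,0,0],
    [0,0,0],
    [0,0,0]
  ],
  "rot": [
    [0,0,0],
    [0,0,-8.4],
    [0,0,-8.4],
    [0,0,-8.4],
    [0,0,-8.4],
    [0,0,-8.4],
    [0,0,-8.4],
    [0,0,-8.4],
    [0,0,-8.4],
    [0,0,-8.4],
    [0,0,-8.4],
    [0,0,-8.4],
    [0,0,-8.4],
    [0,0,-8.4],
    [0,0,-8.4],
    [0,0,-8.4],
    [0,0,-8.4],
    [0,0,-8.4],
    [0,0,0],
    [0,0,0]
  ]
}}

```text
time_s: 17.1
position: [0.5808, 0.2732, 0.298]
tool_rot: [-3.141, -0.001, 2.984]
wrist_force: [-0.3, -0.4, -1.2]
finger_gap: 0.179
finger_force: 58.7
```

```bash
python3 - <<'E'
from h import *
s=observe();print(s["time_s"],s["position"],s["tool_rot"],s["joint_pos"],s["finger_gap"])
c=calibration("wrist");np.savez("w5.npz",**c)
im=snapshot("wrist");cv2.imwrite("pics/w5.png",im)
E
```

```text
17.1 [0.58075478 0.2731506  0.29804495] [-3.14102455e+00 -5.69953646e-04  2.98379825e+00] [-0.82386624  0.40063479  0.44282646  1.58722479 -0.18042701  1.19528855
  1.06779379] 0.1792319513076632
```

View pics/w5.png

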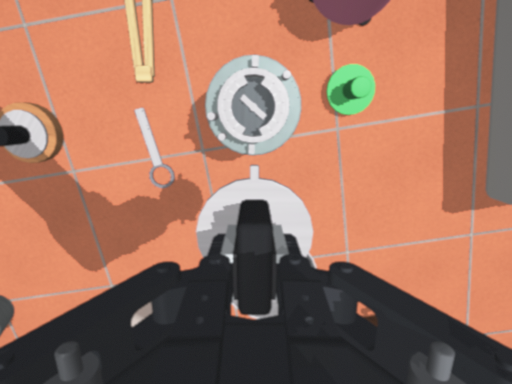

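The mouth is at (253,104) with the slots nearly vertical in the image and the start bars at (255,61) and (252,149). The lid is in hand with its pointer at (254,172). Next I measure both precisely.

```bash
cat >> h.py <<'E'
def circ(B,x0,lo,hi):
    x0=np.array(x0)
    for _ in range(30):
        d=np.hypot(*(B-x0).T);i=(d<hi)&(d>lo)
        A=np.c_[2*B[i],np.ones(i.sum())];q=np.linalg.lstsq(A,(B[i]**2).sum(1),rcond=None)[0];x0=q[:2]
    return x0,np.sqrt(q[2]+x0@x0),i.sum()
E
cat > m.py <<'E'
from h import *
def measure(im,c,tcp):
    hsv=cv2.cvtColor(im,cv2.COLOR_BGR2HSV)
    # collar: bright steel on the teal drum
    u=proj(c,[.505,.279,.125]).astype(int);S=62
    bright=(im.min(2)>185).astype(np.uint8)
    mm=blob(bright,max(u[0]-S,0),max(u[1]-S,0),2*S,2*S)[2]
    cs,_=cv2.findContours(mm.astype(np.uint8),cv2.RETR_CCOMP,cv2.CHAIN_APPROX_NONE)
    B=np.vstack([[ray(c,q[0],.125)[:2] for q in k] for k in cs])
    xo=circ(B,[.505,.279],.0335,.0385);xi=circ(B,xo[0],.0195,.0238);print("outer",xo,"inner",xi)
    # slots: dark ring sector at r 25..29
    x0=xi[0];T=np.radians(np.arange(0,360,1));v=[]
    for t in T:
        p=[proj(c,[x0[0]+r*np.cos(t),x0[1]+r*np.sin(t),.125]) for r in (.025,.0265,.028)]
        v.append(np.mean([im[int(round(q[1])),int(round(q[0]))].min() for q in p]))
    v=np.array(v);th=(v.min()+v.max())/2;d=v<th
    z=np.sum(d*np.exp(2j*T));print("slot angle deg mod180",np.degrees(np.angle(z))/2,"span",d.sum(), np.degrees(T[d]).astype(int).tolist())
    return xo,xi
E
python3 - <<'E'
from m import *
im=cv2.imread("pics/w5.png");c=np.load("w5.npz");hsv=cv2.cvtColor(im,cv2.COLOR_BGR2HSV)
print([im[104,x].tolist() for x in (210,214,222,228,234,240,253)])
tcp=np.array([.5808,.2732,.298])
measure(im,c,tcp)
for z in(.106,.112): 
    a=ray(c,(252,149),z);b=ray(c,(255,61),z);print("bars dir",np.degrees(np.arctan2(*(b-a)[[1,0]])),(a+b)/2)
# lid
mm=blob((im.min(2)>140).astype(np.uint8),180,160,150,100)[2];zf=.298-.0307
pts=[]
for r in range(182,232):
    x=np.where(mm[r])[0];pts+=[(x[0]-.5,r),(x[-1]+.5,r)]
B=np.array([ray(c,q,zf)[:2] for q in pts]);l=circ(B,[.58,.273],.03,.038);print("lid",l)
ys,xs=np.where(mm[160:178,235:275]);print("pointer px",xs.min()+235,xs.max()+235,ys.min()+160)
col=[np.where(mm[r,235:275])[0].mean()+235 for r in range(168,177)];print(col)
p=ray(c,(np.mean(col),172),zf);print("lid yaw",np.degrees(np.arctan2(*(p[:2]-l[0])[::-1])), "tool yaw",np.degrees(2.9838))
E
```

```text
[[194, 194, 178], [131, 132, 120], [231, 229, 230], [227, 224, 226], [136, 132, 125], [137, 132, 126], [226, 224, 225]]
outer (array([0.50441768, 0.28538068]), np.float64(0.03608899748545274), np.int64(176)) inner (array([0.50473872, 0.28421022]), np.float64(0.02245860149898646), np.int64(103))
slot angle deg mod180 -11.74715665894879 span 75 [0, 1, 2, 3, 4, 5, 6, 7, 150, 151, 152, 153, 154, 155, 156, 157, 158, 159, 160, 161, 162, 163, 164, 165, 166, 167, 168, 169, 170, 171, 172, 173, 174, 175, 176, 177, 178, 179, 180, 181, 182, 183, 184, 185, 186, 330, 331, 332, 333, 334, 335, 336, 337, 338, 339, 340, 341, 342, 343, 344, 345, 346, 347, 348, 349, 350, 351, 352, 353, 354, 355, 356, 357, 358, 359]
bars dir 168.79713025643832 [0.50493864 0.28474272 0.106     ]
bars dir 168.7971302564383 [0.50514365 0.28473148 0.112     ]
lid (array([0.57809827, 0.27353372]), np.float64(0.0332207154269569), np.int64(99))
pointer px 249 258 165
[np.float64(253.5), np.float64(253.5), np.float64(253.5), np.float64(253.5), np.float64(253.5), np.float64(253.5), np.float64(253.5), np.float64(253.5), np.float64(253.5)]
lid yaw 170.78976292461456 tool yaw 170.95914691113504
```

```bash
python3 - <<'E'
from m import *
c=np.load("w5.npz");im=cv2.imread("pics/w5.png")
R=Ro.from_euler("xyz",[np.pi,0,2.9838]).as_matrix()
t=np.array([.58075,.27315,.29805])
print(im[160:170,253].min(1))
for zf in(.2674,.265):
  print((R.T@(ray(c,(253.5,164.5),zf)-t))[:2]*1000-[41,0], (R.T@(ray(c,(253.5,179),zf)-t))[:2]*1000)
print("mouth in tool", (R.T@([.5047,.2848,.125]-t))*1000)
for x in (225,300):
  col=im[165:200,x].min(1);print(x,col)
E
```

```text
[109 109 108 108 118 158 203 221 223 223]
[0.50175782 0.07359186] [33.52751082  0.05734026]
[0.10287747 0.06465581] [32.99958115  0.0481412 ]
mouth in tool [ 76.93586199  -0.44512889 173.05      ]
225 [108 109 110 111 111 109 110 110 109 107 108 107 106 106 107 106 106 106
 107 110 137 179 210 218 219 219 220 222 222 222 222 222 222 223 224]
300 [106 106 105 106 105 106 106 106 104 103 103 104 105 105 104 104 104 105
 105 106 107 107 107 107 104 104 105 104 106 106 106 108 122 152 189]
```

Request:
{"method": "step_arm", "body": {
  "hand": [10,10,10,10,10,10,10,10,10],
  "delta_pos": [
    [2.5,0,0],
    [2.5,-0.04,1],
    [2.65,0,2],
    [0,0,3],
    [0,0,3],
    [0,0,2],
    [0,0,0.8],
    [0,0,0],
    [0,0,0]
  ],
  "rot": [
    [0,0,0],
    [0,0,0],
    [0,0,0],
    [0,0,2.4],
    [0,0,0],
    [0,0,0],
    [0,0,0],
    [0,0,0],
    [0,0,0]
  ]
}}

```text
time_s: 18.05
position: [0.5061, 0.2852, 0.1813]
tool_rot: [3.141, 0.001, 2.945]
wrist_force: [0.3, 0.4, -0.7]
finger_gap: 0.18
finger_force: 58.8
```

```bash
python3 - <<'E'
from m import *
s=observe();print(s["time_s"],s["position"],s["tool_rot"],np.degrees(s["tool_rot"][2]),s["joint_pos"],s["wrist_force"])
R=Ro.from_euler("xyz",s["tool_rot"]).as_matrix()
print(R.T@(np.array([.5047,.2848,.178])-s["position"])*1000)
print("tilt deg",np.degrees(np.arccos(-R[2,2])))
E
```

```text
18.05 [0.50605116 0.28524319 0.18126382] [3.14050483e+00 1.29890424e-03 2.94473481e+00] 168.72087659241745 [-0.89952629  0.40921345  0.40903058  1.86231721 -0.20194855  0.90882749
  0.97784289] [ 0.26445604  0.42652095 -0.74112904]
[ 1.24261448 -0.70245406  3.26144661]
tilt deg 0.09707392897389891
```

Request:
{"method": "step_arm", "body": {
  "hand": [10,10,10,10,10,10],
  "delta_pos": [
    [0.08,-0.06,0.4],
    [0,0,0.3],
    [0,0,0.2],
    [0,0,0.2],
    [0,0,0],
    [0,0,0]
  ],
  "rot": [
    [0,0,0],
    [0,0,0],
    [0,0,0],
    [0,0,0],
    [0,0,0],
    [0,0,0]
  ]
}}

```text
time_s: 18.65
position: [0.5044, 0.2845, 0.1693]
tool_rot: [3.142, -0.0, 2.945]
wrist_force: [0.1, 0.8, -1.2]
finger_gap: 0.179
finger_force: 58.8
```

Lugs are through the slots with no contact force. Now seating the lid.

Request:
{"method": "step_arm", "body": {
  "hand": [10,10,10,10,10],
  "delta_pos": [
    [0,0,0.3],
    [0,0,0.3],
    [0,0,0.2],
    [0,0,0.1],
    [0,0,0]
  ],
  "rot": [
    [0,0,0],
    [0,0,0],
    [0,0,0],
    [0,0,0],
    [0,0,0]
  ]
}}

```text
time_s: 19.15
position: [0.5043, 0.2845, 0.1607]
tool_rot: [3.141, -0.0, 2.945]
wrist_force: [-1.5, -2.2, 3.9]
finger_gap: 0.178
finger_force: 59.2
```

Request:
{"method": "step_arm", "body": {
  "hand": [10,10,10,10,10,10,10,10,10],
  "delta_pos": [
    [0,0,0.05],
    [0,0,0],
    [0,0,0],
    [0,0,0],
    [0,0,0],
    [0,0,0],
    [0,0,0],
    [0,0,0],
    [0,0,0]
  ],
  "rot": [
    [0,0,0],
    [0,0,0],
    [0,0,0],
    [0,0,4],
    [0,0,4],
    [0,0,4],
    [0,0,4],
    [0,0,4],
    [0,0,0]
  ]
}}

```text
time_s: 20.05
position: [0.5049, 0.2845, 0.1607]
tool_rot: [3.141, 0.001, 2.595]
wrist_force: [-1.4, -1.3, 5.8]
finger_gap: 0.182
finger_force: 59.8
```

Request:
{"method": "step_arm", "body": {
  "hand": [10,10,10,10,10,10,10,10,10,10,10,10],
  "delta_pos": [
    [0,0,0],
    [0,0,0],
    [0,0,0],
    [0,0,0],
    [0,0,0],
    [0,0,0],
    [0,0,0],
    [0,0,0],
    [0,0,0],
    [0,0,0],
    [0,0,0],
    [0,0,0]
  ],
  "rot": [
    [0,0,4],
    [0,0,4],
    [0,0,4],
    [0,0,4],
    [0,0,4],
    [0,0,4],
    [0,0,1.5],
    [0,0,0],
    [0,0,0],
    [0,0,0],
    [0,0,0],
    [0,0,0]
  ]
}}

```text
time_s: 21.25
position: [0.5045, 0.2844, 0.1607]
tool_rot: [3.141, -0.0, 2.151]
wrist_force: [-1.9, -2.0, 6.6]
finger_gap: 0.179
finger_force: 59.9
```

```bash
python3 - <<'E'
from m import *
s=observe();print(s["time_s"],s["position"],s["tool_rot"],np.degrees(s["tool_rot"][2]),s["wrist_force"],s["ft_torque"],s["finger_force"])
c=calibration("wrist");im=snapshot("wrist");sd=snapshot("side");cs=calibration("side")
u=proj(cs,[.505,.285,.13]).astype(int);v=proj(cs,[.486,-.036,.03]).astype(int)
f=lambda u:cv2.resize(sd[u[1]-35:u[1]+35,u[0]-45:u[0]+45],(385,300),interpolation=cv2.INTER_CUBIC)
b=np.hstack([f(u),f(v)])
cv2.imwrite("pics/end.png",np.vstack([cv2.resize(im[100:384],(770,290)),b]))
E
```

```text
21.25 [0.5045141  0.28439526 0.16065126] [ 3.14137865e+00 -4.44242298e-04  2.15141998e+00] 123.26728475579289 [-1.89511757 -2.00636513  6.58818591] [-0.29176495  0.56899016  0.0387172 ] 59.94211792945862
```

View pics/end.png

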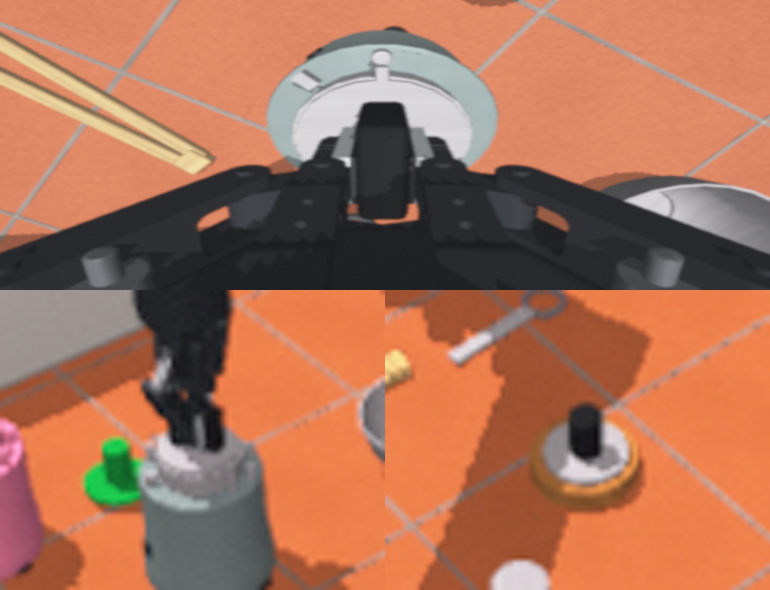

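The lid's pointer lines up with the half-way stud at (381,60) in the crop. The flange is down on the collar, and the cap lies flat in the holder. I'm handing in.

```bash
python3 -c "
from rig import *
print(job_done())"
```

```text
the job is handed in; nothing more can be done
None
```

I handed the job in at about 21 s: the dust cap is flat in the wooden ring holder, and the lid is seated on the collar, turned about 45° clockwise to the half-way studs and still gripped at about 60 N; no verdict came back.

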